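# Prop open the lathe accessory chest

### The job

Lift the green chest's lid wide open so that it stays up, swing the prop rod up by its black ball, then lower the lid gently until the rod's tip comes through the hole in the lid's steel ear and the lid rests on the rod's brass collar. Do not let the lid drop, leave the blank, the faceplate and the gouge where they are, and let go of everything.

Things in the scene. Friction and masses are not known exactly. Their poses are not given: they have to be found in the camera images.
- chest: Green steel chest fixed to the bench, 210 (x) x 240 (y) x 100 (z) mm, open on top under its lid. Origin: centre of its underside; x points from the handle side to the hinge side, y to the left seen from the robot, z up. The lid's hinge line runs along the chest's y at x = +105, z = 100 mm. The rod's pivot lies at x = -82, y = -142, z = 55 mm, outside the right-hand wall.
- lid (a joint): Opening angle of the lid in rad: 0 closed, 1.3 at its stop. The lid weighs about 0.8 kg. Its stiff, damped hinge holds it wherever it is left above about 1.15 rad; if let go lower than that it may fall. Resting properly on the rod's collar it stands at about 0.785 rad (45 degrees), square to the rod. The rod's tip clears the lid at any rod angle while the lid stands above about 1.08 rad.
- lid_handle (a point): Middle of the lid's dark round bar handle: 12 mm thick, 110 mm long along y, carried by an arm at each end. The bar is 255 mm from the hinge line, 45 mm in front of the lid's front edge and 4 mm above the plane of the lid's underside. About 90 mm of the bar is free between the arms. The frame turns with the lid (x points to the hinge line when closed, z is the lid's outward normal).
- lid_hinge (a point): Middle of the lid's hinge line; the frame turns with the lid: the lid turns about its y, x points away from the lid, z is the lid's outward normal.
- lid_hole (a point): Centre of the holding hole at the underside of the lid's steel ear on the right-hand side: a through slot 26 mm along the lid's x and 16 mm along y, in a plate 8 mm thick; 100 mm from the hinge line and 142 mm to the right of the lid's middle. z is the lid's outward normal.
- prop_rod (a joint): Swing angle of the prop rod in rad about its pivot (axis along the chest's y): 0 level, pointing to the hinge side (+x of the chest), growing as the far end swings up (1.57 is upright); range -0.15 to 1.6. It stays where it is left (stiff pivot, about 3 N at the ball). At 0.785 rad it is square to the propped lid and its tip meets the middle of the hole; about 0.05 rad either way still enters.
- rod_ball (a point): Centre of the black ball on the prop rod, 28 mm across: 100 mm along the rod from the pivot and 62 mm outward (-y of the chest) from the rod, on an 8 mm stem. Grasp it here to swing the rod. The frame turns with the rod.
- rod_tip (a point): Round end of the steel prop rod: 10 mm thick, 186 mm from the pivot. A brass collar 34 mm across, whose upper face is 164 mm from the pivot, carries the lid; 22 mm of rod stand beyond it. x points along the rod, outward.
- bowl_blank: Loose reddish wooden disc 130 mm across, 50 mm high, with a pale square on top; leave it alone. Origin: centre of its underside.
- faceplate: Loose steel faceplate, 100 mm across, hub 48 mm across, 40 mm high in all; leave it alone. Origin: centre of its underside.
- gouge: Loose turning gouge lying on the bench, 280 mm long along its x, 22 mm high, wooden handle; leave it alone. Origin: on the bench under its ferrule, near the middle.

How it is judged:
On the way, in this order (a step that is already met when the one before it is completed fails the run):
1. the lid is lifted more than 1.05 rad (60 degrees) (value of joint lid above 1.05 rad), for 0.2 s.
2. the prop rod is swung up more than 0.65 rad while the lid is still above it (value of joint prop_rod above 0.65 rad and value of joint lid above 0.9 rad), for 0.2 s.
At the end, for the whole second after the job is handed in: The lid rests at 0.72 to 0.85 rad with the rod's tip through its hole: the tip at least 12 mm beyond the underside of the ear and within 14 mm of the hole's centre along the lid; lid and rod at rest (under 0.05 rad/s) (value of joint lid between 0.72 and 0.85 rad and z of rod_tip in the frame of lid_hole above 0.012 m and x of rod_tip in the frame of lid_hole between -0.014 and 0.014 m and velocity of joint lid between -0.05 and 0.05 rad/s and velocity of joint prop_rod between -0.05 and 0.05 rad/s); the robot touches nothing.
It fails at once if the lid is dropped (closes faster than 1.5 rad/s while less than 1.0 rad open) (velocity of joint lid below -1.5 rad/s and value of joint lid below 1 rad).
It fails at once if the blank, the faceplate or the gouge is moved more than 30 mm (distance of any of bowl_blank, faceplate, gouge from where it was at the start of the episode above 0.03 m).
It also fails if it takes over 72 s, if anything falls off the work surface, if the arm or the gripper's body presses on something with over 40 N, if the wrist force passes 120 N, or if a joint passes its speed limit or range.

### The arm

A 7-joint arm with a two-finger parallel gripper is mounted at the origin on the work surface. World frame = base frame: x ahead of the robot, y to its left, z up, the work surface at z = 0. Lengths are in m, angles in rad, forces in N, time in s.
With the tool pointing down it reaches from about 0.425 to 0.825 m from the base axis. Payload 3.6 kg.
Tool frame: the origin (TCP) lies where the fingers leave the gripper's body, on its centre line; the fingertips stand 73 mm ahead of it and the grasp point (between the pads) lies 54 mm ahead of it; x points along the fingers, y is the direction in which the jaws open and shut, and the axes are right-handed (so a half turn about x gives the same grasp; the last joint's range is limited). The gripper opens to 85 mm and grips with 20 to 120 N. Pads are 22 mm wide; open, the fingers measure 114 mm over their backs; the gripper's body (76 mm by 85 mm) begins 54 mm behind the grasp point. The pads swing forward as they close: fully open they stand 13 mm farther back than shut.
Start: joints at [1.252, 0.615, -0.013, 1.423, 0.008, 1.103, -0.04], TCP at [0.187, -0.622, 0.304] pointing down, gripper open.
Joint ranges: [-3.12, 3.12], [-0.3, 2.06], [-1.34, 1.32], [0.26, 2.42], [-1.36, 4.5], [0.01, 1.98], [-2.84, 2.84]. Speed limits (rad/s): [2.79, 2.79, 3.14, 3.14, 3.14, 3.14, 3.14].

### API

Orientations are given as a unit quaternion [x, y, z, w].
In Python, from station import arm, snapshot, camera_info, ticket gives the robot as it stands. Calls block until the motion is done:
- arm.movep(position, orientation): joint-space move of the TCP to a pose.
- arm.line_to(position, velocity=0.15, ori=None): straight line of the TCP; ori=None keeps the orientation; velocity is the mean speed in m/s.
- arm.move_j(angles): joint-space move.
- arm.move_gripper(opening, effort=None): opening from 0.0 (shut) to 1.0 (fully open); effort is the grip in N (None keeps the last); returns when the fingers have stopped.
- arm.pause(seconds).
- arm.ik(position, orientation): joint angles nearest the present ones, or None.
- snapshot(name): name is "scene" or "top" or "wrist"; returns the picture (384x512x3 uint8, blue, green, red); there is no depth.
- camera_info(name): a dict with "fx", "fy", "cx", "cy" (pixels), "R" (3x3) and "t" (3): a world point X has camera coordinates R X + t; the wrist camera has in their place "T_tool_cam" (4x4, takes a point from camera to tool coordinates, whose origin is the TCP and whose axes are the tool frame's). Camera axes: x right, y down, z forward; pixel columns grow to the right and rows downward; lengths in m; the calibration is good to about 2 mm. A picture is of the moment at which its call begins: read the wrist's pose just before it. camera_info takes no time and is no camera call.
A pose or a line that the arm cannot do raises arm.MotionError and nothing moves.
- ticket.finish_job(): hands the job in, once; it reports no verdict.
Readings, each from a call of its own:
- arm.read_time(): time.
- arm.read_joint_positions(): joint angles.
- arm.read_dq(): joint speeds.
- arm.read_effort(): joint torques, N m.
- arm.read_tool_pos(): TCP position.
- arm.read_eef_rot(): TCP orientation.
- arm.read_ft_force(): force on the tool from outside, world axes, zero at the start.
- arm.read_wrist_torque(): the same for the moment, N m.
- arm.read_opening(): opening from 0.0 (shut) to 1.0 (fully open).
Only numpy, scipy, OpenCV 4.12 (cv2) and the standard library are available. Lean on these libraries where they do the work, as an engineer would, in place of code of your own. Each camera call takes 0.05 s, during which the arm holds its last target.

## Working session

There is one attempt and no reset: what is moved stays moved. The work goes in short steps, each a Python script; the robot and the scene stay as the last script left them, time stands still between calls to the robot, and variables do not carry over. Pictures are saved under pics/ and viewed, and the job is handed in when it is done.

```bash
mkdir -p pics; ls; python3 - <<'E'
from station import arm, snapshot, camera_info
import cv2
for n in ("scene","top","wrist"):
    cv2.imwrite(f"pics/{n}0.png",snapshot(n))
    c=camera_info(n); print(n,{k:(v if not hasattr(v,'tolist') else v.tolist()) for k,v in c.items()})
print(arm.read_time(),arm.read_tool_pos(),arm.read_eef_rot())
E
```

```text
pics
scene {'fx': 360.1221321594273, 'fy': 360.1221321594273, 'cx': 257.3363707793082, 'cy': 193.97776093696703, 'R': [[-0.015772808992463756, 0.9998438403302473, 0.007969532618045026], [0.7001090063385494, 0.016734268884631663, -0.7138398584336305], [-0.7138617497387966, -0.005679718176078859, -0.7002636239740746]], 't': [0.009189180467389518, -0.3663738735848149, 1.6509361064080992]}
top {'fx': 361.8314378778766, 'fy': 361.8314378778766, 'cx': 256.6413496956872, 'cy': 191.91984469807252, 'R': [[-0.0010124796803205834, -0.9999631529814427, -0.008524527219084897], [-0.9887737007793569, 0.0022747909643640427, -0.1494034603788139], [0.1494173468242303, 0.008277560358005798, -0.9887395705960833]], 't': [0.009174323968714064, 0.6069417723099, 1.2164398723542875]}
wrist {'fx': 306.5531779744874, 'fy': 306.5531779744874, 'cx': 258.98359349646046, 'cy': 190.01441872647874, 'T_tool_cam': [[0.0017999643537329967, -0.276991977244126, 0.9608705452196526, -0.06916969567116249], [0.9999983183824895, 0.0008360613857778132, -0.0016322480050410203, -0.0013050333918889212], [-0.00035122715732003446, 0.9608718673911449, 0.2769930163302591, -0.07116106076272638], [0.0, 0.0, 0.0, 1.0]]}
0.15 [ 0.18686011 -0.6221013   0.30298809] [-0.69949256 -0.10350404  0.6996941  -0.10210402]
```

View pics/scene0.png

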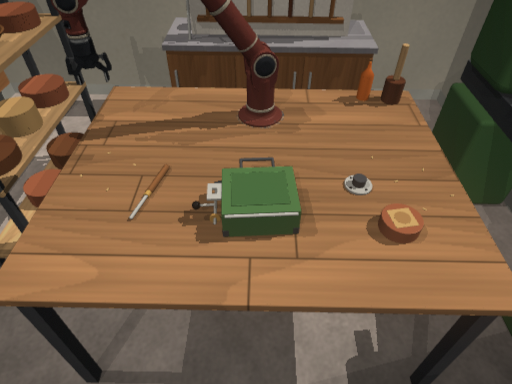

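View pics/top0.png

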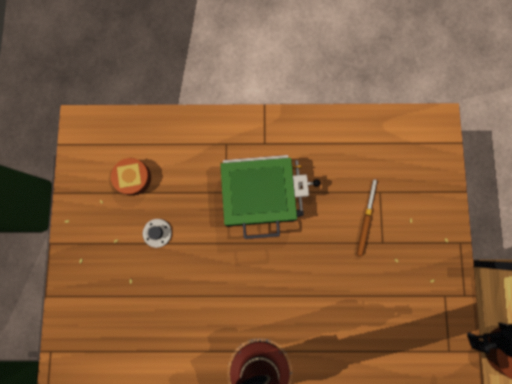

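The scene view looks back at the robot. The chest is at about (260,190) in the top view, slightly yawed, with the handle near (262,233) and the black ball near (317,183). I'll enlarge both views.

```bash
python3 - <<'E'
import cv2
a=cv2.imread('pics/top0.png')[140:250,205:335]; cv2.imwrite('pics/top0c.png',cv2.resize(a,None,fx=5,fy=5,interpolation=cv2.INTER_CUBIC))
a=cv2.imread('pics/scene0.png')[145:245,185:315]; cv2.imwrite('pics/scene0c.png',cv2.resize(a,None,fx=5,fy=5,interpolation=cv2.INTER_CUBIC))
E
```

```text
(no output)
```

View pics/top0c.png

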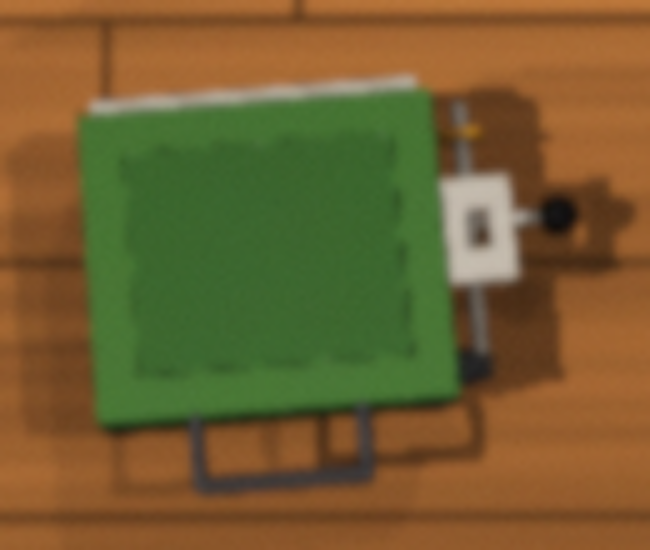

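View pics/scene0c.png

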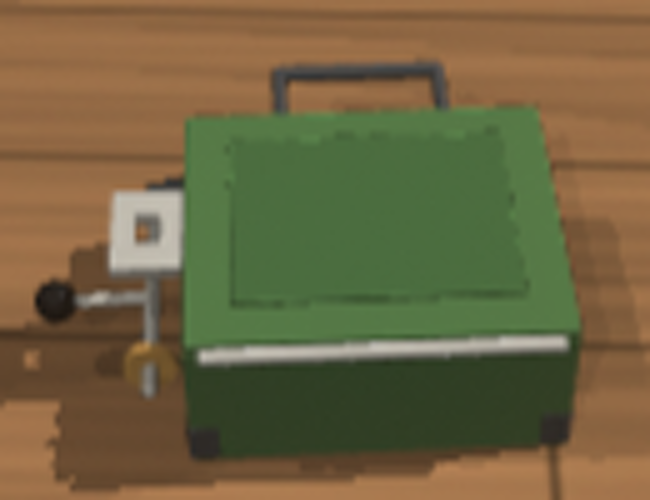

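```bash
cat > geo.py <<'E'
import numpy as np
def proj(c,P):
    R=np.array(c['R']);t=np.array(c['t']);q=np.atleast_2d(P)@R.T+t
    return np.c_[c['fx']*q[:,0]/q[:,2]+c['cx'],c['fy']*q[:,1]/q[:,2]+c['cy']]
def toW(p,P):
    c,s=np.cos(p[2]),np.sin(p[2]);P=np.atleast_2d(P)
    return np.c_[p[0]+c*P[:,0]-s*P[:,1],p[1]+s*P[:,0]+c*P[:,1],P[:,2]]
def rodpt(th,r,out=0): return np.array([-.082+r*np.cos(th),-.142-out,.055+r*np.sin(th)])
def lidpt(a,d,y,h): # d from hinge toward handle, h along outward normal
    return np.array([.105-d*np.cos(a)+h*np.sin(a),y,.1+d*np.sin(a)+h*np.cos(a)])
E
python3 - <<'E'
from geo import *
from station import camera_info
from scipy.optimize import least_squares
ct,cs=camera_info('top'),camera_info('scene')
T={'bl':(200,487),'br':(370,473),'hole':(479,228),'ball':(558,214),'tip':(459,103),'fl':(103,425),'fr':(458,400),'kl':(80,115),'kr':(430,90)}
S={'bl':(440,68),'br':(278,73),'hole':(147,230),'ball':(55,301),'tip':(150,395),'fl':(537,108),'fr':(188,118),'kl':(578,332),'kr':(187,348)}
px=lambda d,o:{k:np.array(v)/5-.4+np.array(o) for k,v in d.items()}
T=px(T,(205,140));S=px(S,(185,145))
def pts(q):
    th,h=q[3],q[4];yw=q[5]
    return {'bl':(-.15,.052,.104),'br':(-.15,-.052,.104),'hole':(.005,-.142,.104),'ball':rodpt(th,.1,.062),'tip':rodpt(th,.185),
     'fl':(-.105,yw,h),'fr':(-.105,-yw,h),'kl':(.105,yw,h),'kr':(.105,-yw,h)}
def res(q,full=False):
    P=pts(q);K=list(P);W=toW(q,np.array([P[k] for k in K]))
    a=proj(ct,W)-np.array([T[k] for k in K]);b=proj(cs,W)-np.array([S[k] for k in K])
    if full:
        for k,i,j in zip(K,a,b):print(k,i.round(1),j.round(1))
    return np.r_[a,b].ravel()
s=least_squares(res,[.6,0,.05,0,.11,.12],loss='soft_l1')
print(s.x.round(4));res(s.x,True)
np.save('pose.npy',s.x)
P=pts(s.x);print({k:toW(s.x,P[k])[0].round(3).tolist() for k in P})
E
```

```text
[0.6031 0.004  0.0764 0.0274 0.103  0.1176]
bl [ 0.9 -0. ] [-1.7 -0.1]
br [-1.4  0.3] [ 0.9 -0.1]
hole [-0.2  0.5] [-0.   0.3]
ball [-0.   0.4] [-0. -0.]
tip [-0.3 -0. ] [-0.3 -0. ]
fl [-0.7  0.2] [-0.8 -0.2]
fr [-0.3 -0.4] [-0.2  0.1]
kl [-0.  -0.1] [-0.1  0.2]
kr [-0.5 -0.5] [-0.6  0.1]
{'bl': [0.45, 0.044, 0.104], 'br': [0.457, -0.059, 0.104], 'hole': [0.619, -0.137, 0.104], 'ball': [0.637, -0.198, 0.058], 'tip': [0.717, -0.13, 0.06], 'fl': [0.489, 0.113, 0.103], 'fr': [0.507, -0.121, 0.103], 'kl': [0.699, 0.129, 0.103], 'kr': [0.717, -0.105, 0.103]}
```

Residuals are under 1 px, apart from the bar ends, which puts the chest at x=0.603, y=0.004, yaw=0.076 with the rod near 0.03 rad. Next I'll check IK for the lid arc and the ball path.

```bash
cat >> geo.py <<'E'
from scipy.spatial.transform import Rotation as Rn
p=np.load('pose.npy')
def ori(ty=0.,tx=0.,flip=False):
    """tool down; ty: tilt body outward (-y chest), tx: tilt body toward robot (-x chest). jaws ~ chest x"""
    Rz=Rn.from_euler('z',p[2])
    ap=Rn.from_euler('x',ty)*Rn.from_euler('y',-tx)
    xt=ap.apply([0,0,-1.]); yt=ap.apply([1.,0,0])*(-1 if flip else 1)
    M=np.c_[xt,yt,np.cross(xt,yt)]
    r=Rz*Rn.from_matrix(M); return r
def tcp(P,r,off=.054): # grasp point P in chest frame -> tcp world
    return toW(p,P)[0]-off*r.as_matrix()[:,0]
E
python3 - <<'E'
from geo import *
from station import arm
print(np.round(arm.read_joint_positions(),2), Rn.from_quat(arm.read_eef_rot()).as_matrix().round(2).tolist())
for fl in (0,1):
  for tx in (0,.3):
    r=ori(0,tx,fl);print('lid',fl,tx,r.as_matrix()[:,0].round(2))
    for a in (0,.4,.8,1.22):
        B=lidpt(a,.255,0,.004); q=arm.ik(tcp(B,r),r.as_quat()); print(a,tcp(B,r).round(3),None if q is None else np.round(q,2))
  for ty,tx in ((0,0),(.4,.2),(.6,.3),(.6,0)):
    r=ori(ty,tx,fl);print('ball',fl,ty,tx,r.as_matrix()[:,0].round(2))
    for th in (.03,.4,.785):
        B=rodpt(th,.1,.062); q=arm.ik(tcp(B,r),r.as_quat()); print(th,tcp(B,r).round(3),None if q is None else np.round(q,2))
E
```

```text
[ 1.25  0.62 -0.01  1.42  0.01  1.1  -0.04] [[-0.0, 0.29, -0.96], [0.0, -0.96, -0.29], [-1.0, -0.0, -0.0]]
lid 0 0 [ 0.  0. -1.]
0 [ 0.454 -0.007  0.158] [ 0.2   0.57 -0.33  2.12  0.37  0.5  -0.34]
0.4 [ 0.475 -0.006  0.257] [ 0.32  0.45 -0.5   1.96  0.29  0.8  -0.27]
0.8 [ 0.533 -0.001  0.34 ] [ 0.32  0.44 -0.53  1.7   0.25  1.07 -0.21]
1.22 [0.624 0.006 0.395] [ 0.28  0.56 -0.57  1.35  0.3   1.32 -0.22]
lid 0 0.3 [ 0.29  0.02 -0.96]
0 [ 0.438 -0.009  0.156] [ 0.71  0.79 -1.15  2.34  1.55  0.73 -1.51]
0.4 [ 0.459 -0.007  0.255] [ 0.42  0.36 -0.59  2.18  0.56  0.4  -0.52]
0.8 [ 0.518 -0.003  0.337] [ 0.48  0.34 -0.68  1.93  0.38  0.68 -0.33]
1.22 [0.608 0.004 0.392] [ 0.33  0.42 -0.55  1.61  0.3   0.89 -0.23]
ball 0 0 0 [ 0.  0. -1.]
0.03 [ 0.637 -0.198  0.112] [ 0.45  0.87 -0.33  1.54  0.36  0.79  0.05]
0.4 [ 0.629 -0.199  0.148] [ 0.47  0.82 -0.35  1.54  0.34  0.84  0.07]
0.785 [ 0.607 -0.2    0.18 ] [ 0.5   0.75 -0.37  1.58  0.33  0.87  0.08]
ball 0 0.4 0.2 [ 0.17  0.4  -0.9 ]
0.03 [ 0.627 -0.219  0.107] [ 0.76  0.96 -0.57  1.55  0.02  0.72  0.43]
0.4 [ 0.62  -0.22   0.143] [ 0.78
[... 1514 characters left out ...]
.219  0.107] [ 0.35  0.9   0.18  1.56 -0.79  0.9  -2.07]
0.4 [ 0.62  -0.22   0.143] [ 0.35  0.84  0.2   1.57 -0.76  0.94 -2.1 ]
0.785 [ 0.598 -0.222  0.174] [ 0.35  0.78  0.22  1.61 -0.74  0.97 -2.1 ]
ball 1 0.6 0.3 [ 0.25  0.56 -0.79]
0.03 [ 0.623 -0.228  0.101] [ 0.46  0.94  0.13  1.56 -0.96  1.01 -1.93]
0.4 [ 0.615 -0.229  0.137] [ 0.45  0.89  0.16  1.57 -0.94  1.05 -1.96]
0.785 [ 0.594 -0.231  0.168] [ 0.46  0.82  0.18  1.61 -0.93  1.08 -1.96]
ball 1 0.6 0 [-0.04  0.56 -0.83]
0.03 [ 0.639 -0.228  0.103] [ 0.35  1.03  0.27  1.3  -0.74  1.32 -2.16]
0.4 [ 0.631 -0.229  0.139] [ 0.35  0.98  0.28  1.32 -0.73  1.36 -2.17]
0.785 [ 0.61  -0.231  0.17 ] [ 0.35  0.91  0.29  1.37 -0.71  1.38 -2.16]
```

View pics/wrist0.png

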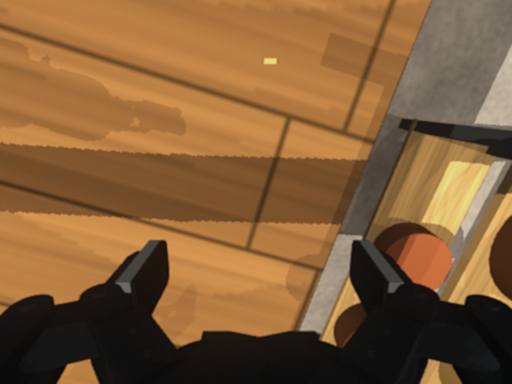

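```bash
python3 - <<'E'
from geo import *
from station import arm,snapshot,camera_info
import cv2
r=ori();B=lidpt(0,.255,0,.004);P=tcp(B,r)
arm.move_gripper(.5,40)
arm.movep(P+[-.0,0,.12],r.as_quat())
tp=arm.read_tool_pos();tr=Rn.from_quat(arm.read_eef_rot()).as_matrix()
im=snapshot('wrist');c=camera_info('wrist');M=np.array(c['T_tool_cam'])
print(tp.round(4),(P+[0,0,.12]).round(4),arm.read_time(),np.round(arm.read_joint_positions(),2))
for y in (-.055,-.045,0,.045,.055):
    W=toW(p,lidpt(0,.255,y,.004))[0]; t=tr.T@(W-tp); q=np.linalg.inv(M)@np.r_[t,1]
    u=(c['fx']*q[0]/q[2]+c['cx'],c['fy']*q[1]/q[2]+c['cy']);print(y,np.round(u,1))
    cv2.circle(im,(int(round(u[0])),int(round(u[1]))),2,(0,0,255),-1)
cv2.imwrite('pics/w1.png',im)
cv2.imwrite('pics/s1.png',snapshot('scene'))
E
```

```text
[ 0.4538 -0.0086  0.2779] [ 0.4535 -0.0075  0.278 ] 3.075 [ 0.36  0.39 -0.54  1.99  0.27  0.83 -0.25]
-0.055 [258.3 251.4]
-0.045 [258.3 241. ]
0 [258.1 191.1]
0.045 [258. 136.]
0.055 [257.9 123. ]
```

View pics/w1.png

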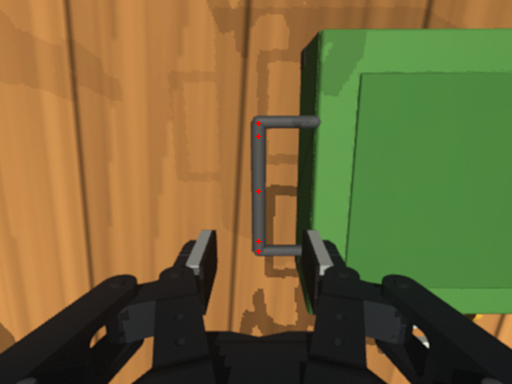

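View pics/s1.png

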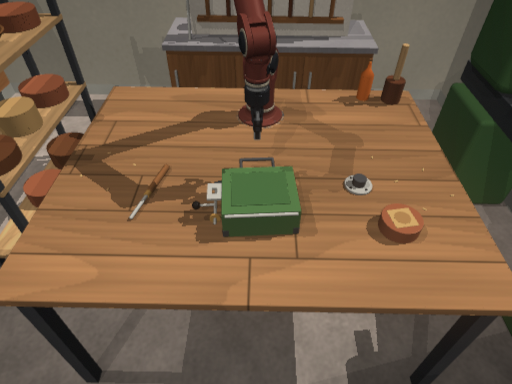

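The projected points lie on the bar within 1 px (columns 258, rows 122–250), and it sits between the jaws. I'll descend, grasp and lift.

```bash
cat >> geo.py <<'E'
def lid_arc(arm,r,a0,a1,n,v=.1,dz=0.,off=np.zeros(3)):
    for a in np.linspace(a0,a1,n+1)[1:]:
        arm.line_to(tcp(lidpt(a,.255,0,.004),r)+off,velocity=v)
        print(round(a,3),np.round(arm.read_ft_force(),1),np.round(arm.read_opening(),3),round(arm.read_time(),2))
E
python3 - <<'E'
from geo import *
from station import arm,snapshot
import cv2
r=ori();P=tcp(lidpt(0,.255,0,.004),r)
arm.line_to(P,velocity=.12,ori=r.as_quat())
print(arm.read_tool_pos(),P,arm.read_ft_force())
arm.move_gripper(0,40)
print(arm.read_opening(),arm.read_ft_force(),arm.read_time())
lid_arc(arm,r,0,.3,3)
cv2.imwrite('pics/s2.png',cv2.resize(snapshot('scene')[100:250,180:330],None,fx=4,fy=4))
E
```

```text
[ 0.45389997 -0.00739825  0.15849046] [ 0.45350376 -0.00748386  0.158     ] [0.6971319  0.29263558 0.50545798]
0.12327294028599854 [-1.95936176 -0.9886229   6.24359003] 4.6667
0.1 [-0.8  0.8 -2.5] 0.121 5.08
0.2 [-1.3  0.  -1.9] 0.123 5.48
0.3 [-6.4  0.5 -0.8] 0.12 5.89
```

View pics/s2.png

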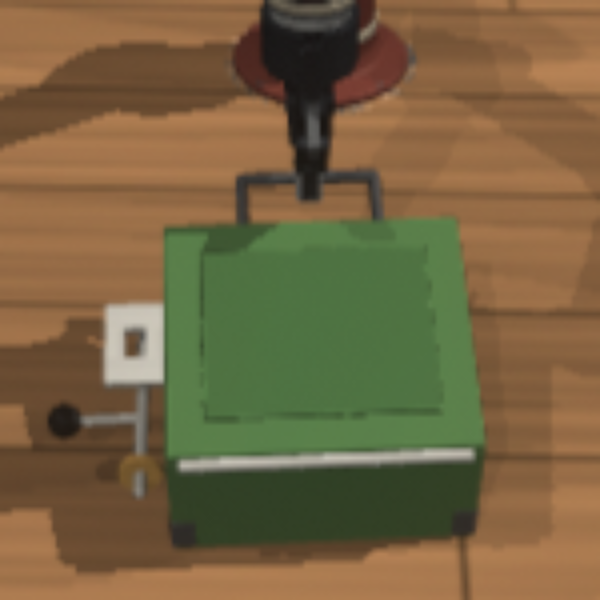

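The lid is following: the bar is held at (310,185) and the lid is tilted. I'll continue to 1.21 rad.

```bash
python3 - <<'E'
from geo import *
from station import arm,snapshot
import cv2
r=ori()
lid_arc(arm,r,.3,1.21,9,v=.1)
cv2.imwrite('pics/s3.png',cv2.resize(snapshot('scene')[60:260,160:340],None,fx=3,fy=3))
E
```

```text
0.401 [-7.5  0.7  0. ] 0.123 6.35
0.502 [-7.  -1.4  2. ] 0.124 6.76
0.603 [-9.8 -0.9  4.5] 0.119 7.17
0.704 [-13.   -0.9   7.5] 0.124 7.58
0.806 [-14.9  -1.6  11.7] 0.126 7.98
0.907 [-16.5  -2.5  17.3] 0.121 8.39
1.008 [-13.8  -1.9  18.6] 0.12 8.8
1.109 [-8.4 -2.4 15.4] 0.125 9.21
1.21 [-4.4 -0.6 12.2] 0.12 9.62
```

View pics/s3.png

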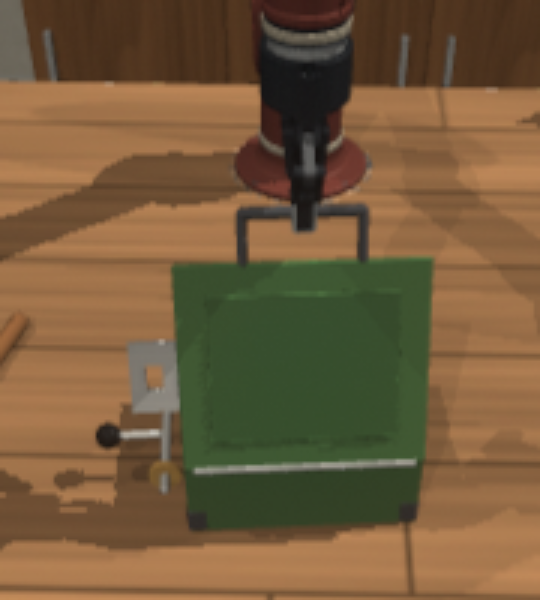

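The lid is up. I'll release, retreat, and measure the lid angle and rod by fitting.

```bash
python3 - <<'E'
from geo import *
from station import arm,snapshot,camera_info
import cv2
r=ori();cs=camera_info('scene')
print('bar in img',(240/3+160,210/3+60))
for a in (1.1,1.15,1.2,1.25,1.3): print(a,proj(cs,toW(p,np.array([lidpt(a,.255,0,.004),lidpt(a,.1,-.142,.004)]))).round(1).tolist())
arm.move_gripper(.5)
print(arm.read_ft_force(),arm.read_tool_pos())
t=arm.read_tool_pos();arm.line_to(t+[0,0,.1],velocity=.2)
print(arm.read_time())
cv2.imwrite('pics/s4.png',cv2.resize(snapshot('scene')[60:260,160:340],None,fx=3,fy=3,interpolation=cv2.INTER_CUBIC))
cv2.imwrite('pics/t4.png',cv2.resize(snapshot('top')[130:260,200:340],None,fx=4,fy=4,interpolation=cv2.INTER_CUBIC))
E
```

```text
bar in img (240.0, 130.0)
1.1 [[259.4, 127.4], [211.1, 183.2]]
1.15 [[259.7, 128.2], [211.0, 183.8]]
1.2 [[260.1, 129.2], [210.9, 184.5]]
1.25 [[260.4, 130.5], [210.8, 185.2]]
1.3 [[260.7, 132.0], [210.7, 186.0]]
[-0.40757507  0.38974831 -0.10755916] [0.62210134 0.00530472 0.39366829]
10.725
```

View pics/s4.png

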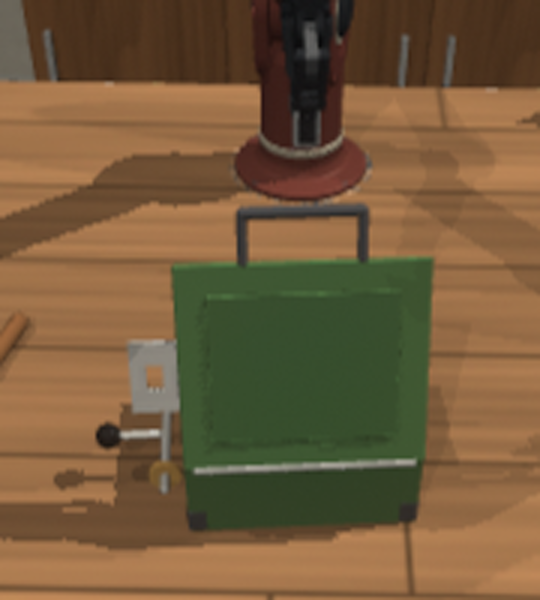

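View pics/t4.png

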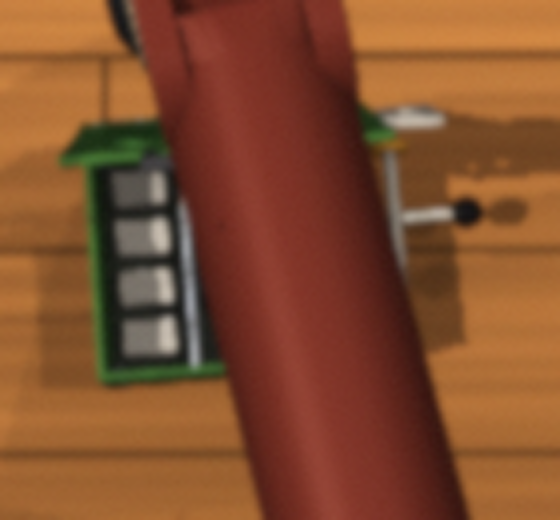

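The lid stays at about 1.2 rad; the ball is at (108,435) in the scene crop, where the model puts it. Next I'll move round to the ball, tilted outward.

```bash
python3 - <<'E'
from geo import *
from station import arm,snapshot,camera_info
import cv2
r=ori(.4,.2,True); th=p[3]; B=rodpt(th,.1,.062); G=tcp(B,r); ap=r.as_matrix()[:,0]
arm.move_gripper(.6,40)
q0=ori(0,0,True)
arm.movep([.48,-.2,.40],r.as_quat())
print(arm.read_time(),np.round(arm.read_joint_positions(),2))
arm.movep(G-.10*ap,r.as_quat())
print(arm.read_time(),np.round(arm.read_joint_positions(),2))
tp=arm.read_tool_pos();tr=Rn.from_quat(arm.read_eef_rot()).as_matrix()
im=snapshot('wrist');c=camera_info('wrist');M=np.array(c['T_tool_cam'])
for W in (toW(p,B)[0],toW(p,rodpt(th,.186))[0],toW(p,rodpt(th,.0))[0]):
    t=tr.T@(W-tp); q=np.linalg.inv(M)@np.r_[t,1]
    u=(c['fx']*q[0]/q[2]+c['cx'],c['fy']*q[1]/q[2]+c['cy']);print(np.round(u,1))
    cv2.circle(im,(int(round(u[0])),int(round(u[1]))),2,(0,0,255),-1)
cv2.imwrite('pics/w5.png',im)
cv2.imwrite('pics/s5.png',cv2.resize(snapshot('scene')[60:260,130:340],None,fx=3,fy=3,interpolation=cv2.INTER_CUBIC))
E
```

```text
12.6333 [-0.14  0.56  1.13  1.68 -0.86  1.55 -1.94]
13.6083 [ 0.07  0.95  0.92  1.51 -1.14  1.42 -1.83]
[260.1 195.3]
[174.7 242.3]
[383.6 257.4]
```

View pics/w5.png

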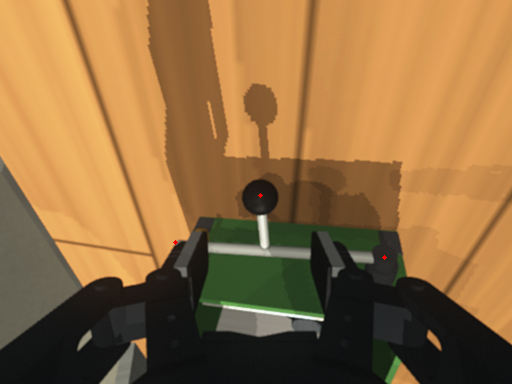

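View pics/s5.png

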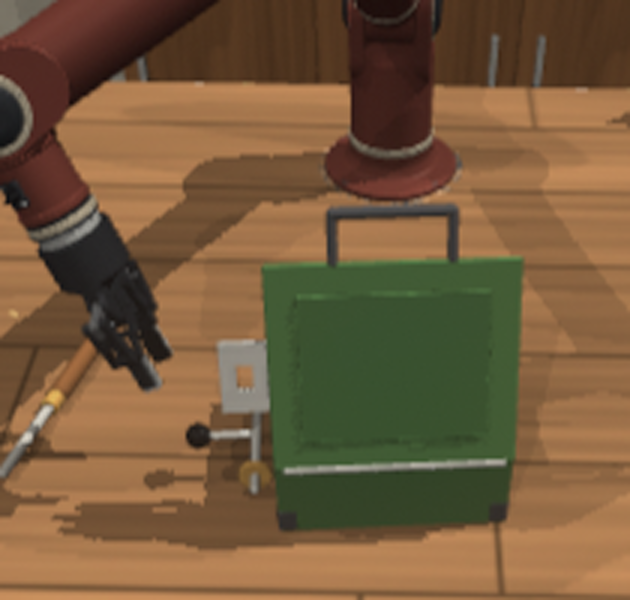

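The ball prediction (260,195) matches what the wrist camera shows (261,197), and the arm is clear of the lid and gouge. I'll grasp it and swing to 0.785.

```bash
python3 - <<'E'
from geo import *
from station import arm,snapshot,camera_info
import cv2
r=ori(.4,.2,True); th=p[3]; B=rodpt(th,.1,.062); G=tcp(B,r); ap=r.as_matrix()[:,0]
arm.line_to(G,velocity=.1,ori=r.as_quat())
print(arm.read_ft_force().round(1),(arm.read_tool_pos()-G).round(4))
arm.move_gripper(0,40)
print(arm.read_ft_force().round(1),arm.read_opening())
for t in np.linspace(th,.785,8)[1:]:
    arm.line_to(tcp(rodpt(t,.1,.062),r),velocity=.08)
    print(round(t,2),arm.read_ft_force().round(1),arm.read_opening())
print(arm.read_time(),(arm.read_tool_pos()-tcp(rodpt(.785,.1,.062),r)).round(4))
cv2.imwrite('pics/s6.png',cv2.resize(snapshot('scene')[60:260,130:340],None,fx=3,fy=3,interpolation=cv2.INTER_CUBIC))
cv2.imwrite('pics/t6.png',cv2.resize(snapshot('top')[130:260,200:340],None,fx=4,fy=4,interpolation=cv2.INTER_CUBIC))
E
```

```text
[ 0.2 -1.   0.1] [ 0.0001 -0.0009  0.0008]
[-0.9 -0.8  1.5] 0.29590044962501616
0.14 [-0.1 -1.7  0.4] 0.303224434935977
0.24 [-0.4 -2.8  0.4] 0.3027239956782153
0.35 [ 0.5 -3.8  0.3] 0.3008229399963368
0.46 [ 3.4 -4.1 -0.7] 0.3017224046371007
0.57 [ 3.4 -3.5  3.7] 0.299652085400054
0.68 [ 4.  -3.5  3.3] 0.2978271094702953
0.78 [ 6.9 -4.3  2.4] 0.29708990503691896
17.1917 [ 0.0032 -0.0003  0.0021]
```

View pics/s6.png

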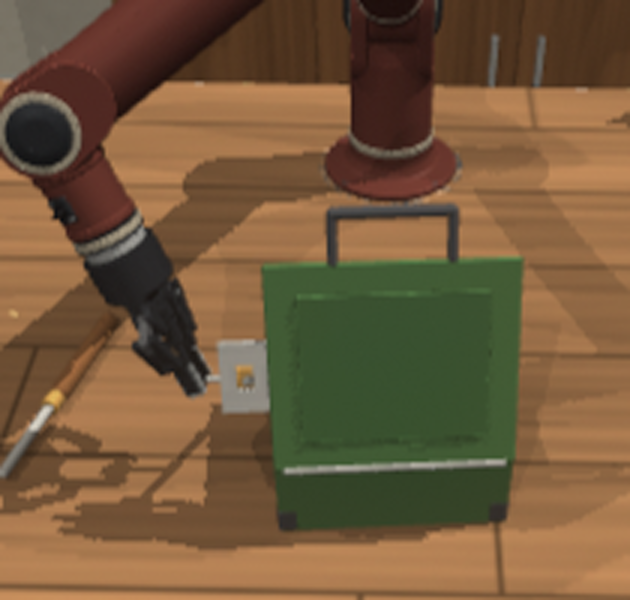

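View pics/t6.png

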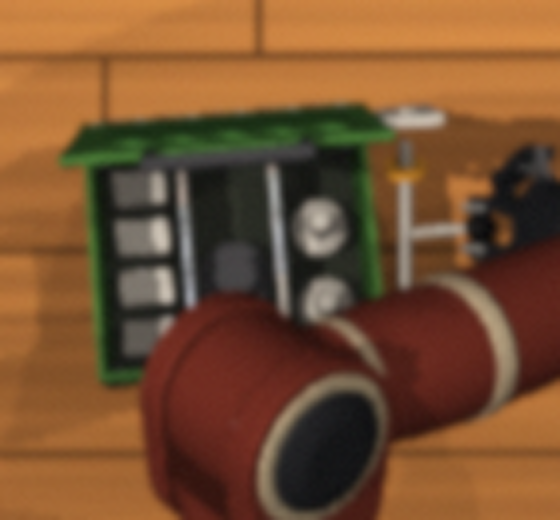

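```bash
python3 - <<'E'
from geo import *
from station import camera_info
ct,cs=camera_info('top'),camera_info('scene')
print('meas ball top',(482/4+200-.4,230/4+130-.4),'tip end',(405/4+199.6,143/4+129.6),'collar',(405/4+199.6,174/4+129.6))
for t in (.7,.74,.785,.83,.87):
    print(t,proj(ct,toW(p,np.array([rodpt(t,.1,.062),rodpt(t,.186),rodpt(t,.162)]))).round(1).tolist())
E
```

```text
meas ball top (320.1, 187.1) tip end (300.85, 165.35) collar (300.85, 173.1)
0.7 [[319.8, 186.6], [301.0, 164.7], [301.0, 171.4]]
0.74 [[320.0, 187.2], [301.3, 165.9], [301.3, 172.4]]
0.785 [[320.3, 188.0], [301.7, 167.2], [301.6, 173.6]]
0.83 [[320.5, 188.8], [302.1, 168.7], [301.9, 174.9]]
0.87 [[320.8, 189.6], [302.5, 170.2], [302.3, 176.2]]
```

The rod reads about 0.74–0.77, slightly low because the TCP lags. I'll nudge it up a little, release, back off along the tool axis and measure with the wrist camera.

```bash
python3 - <<'E'
from geo import *
from station import arm,snapshot,camera_info
import cv2
r=ori(.4,.2,True); ap=r.as_matrix()[:,0]
arm.line_to(tcp(rodpt(.805,.1,.062),r),velocity=.05); arm.pause(.2)
tp=arm.read_tool_pos()
for t in (.77,.785,.8): print(t,(tp-tcp(rodpt(t,.1,.062),r)).round(4))
arm.move_gripper(.6); print(arm.read_ft_force().round(1))
arm.line_to(arm.read_tool_pos()-.10*ap,velocity=.15)
tp=arm.read_tool_pos();tr=Rn.from_quat(arm.read_eef_rot()).as_matrix()
im=snapshot('wrist');c=camera_info('wrist');M=np.array(c['T_tool_cam'])
for th in (.70,.74,.785,.83,.87):
  o=[]
  for W in (toW(p,rodpt(th,.1,.062))[0],toW(p,rodpt(th,.186))[0],toW(p,rodpt(th,.162))[0],toW(p,rodpt(th,0))[0]):
    t=tr.T@(W-tp); q=np.linalg.inv(M)@np.r_[t,1]
    u=(c['fx']*q[0]/q[2]+c['cx'],c['fy']*q[1]/q[2]+c['cy']);o.append(np.round(u,1).tolist())
  print(th,o)
cv2.imwrite('pics/w7.png',im);cv2.imwrite('pics/t7.png',cv2.resize(snapshot('top')[130:260,200:340],None,fx=4,fy=4,interpolation=cv2.INTER_CUBIC))
print(arm.read_time())
E
```

```text
0.77 [ 0.0015 -0.0004  0.004 ]
0.785 [ 0.0026 -0.0003  0.0029]
0.8 [ 0.0036 -0.0002  0.0019]
[-0.1 -0.  -0.1]
0.7 [[250.8, 188.1], [164.6, 286.5], [192.6, 273.0], [342.8, 200.4]]
0.74 [[253.3, 190.7], [167.4, 293.3], [195.4, 278.5], [342.8, 200.4]]
0.785 [[256.5, 193.6], [171.1, 301.1], [199.1, 284.7], [342.8, 200.4]]
0.83 [[260.0, 196.5], [175.5, 309.1], [203.3, 291.0], [342.8, 200.4]]
0.87 [[263.3, 199.0], [179.9, 316.2], [207.5, 296.5], [342.8, 200.4]]
19.0167
```

View pics/w7.png

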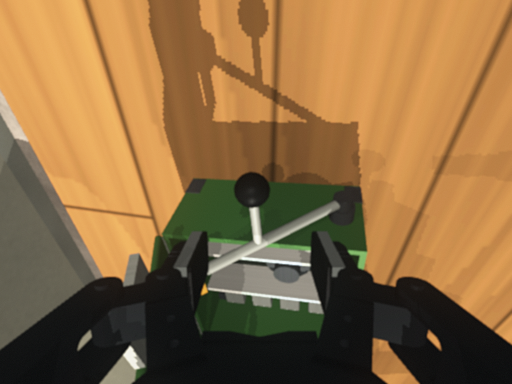

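View pics/t7.png

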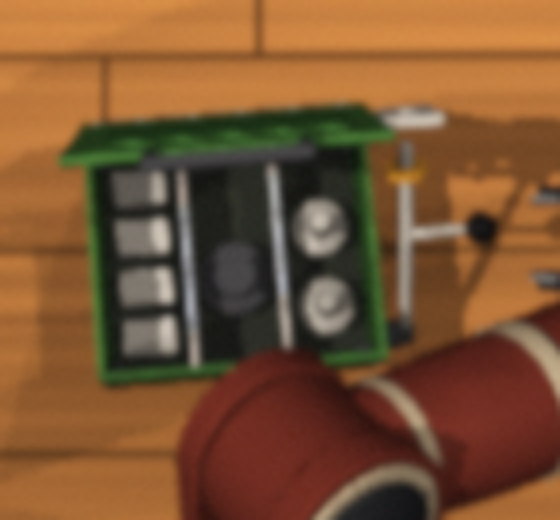

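The views now suggest about 0.71 rad, lower than commanded, so the ball probably slipped in the pads. I'll measure it with sub-pixel blob centroids.

```bash
cat > meas.py <<'E'
from geo import *
from station import arm,snapshot,camera_info
import cv2
from scipy.optimize import minimize_scalar
def darkblob(im,x0,x1,y0,y1,thr=45):
    m=(im[y0:y1,x0:x1].max(2)<thr).astype('uint8')
    n,l,s,c=cv2.connectedComponentsWithStats(m)
    return [(c[i]+[x0,y0],s[i][4]) for i in range(1,n) if s[i][4]>8]
E
python3 - <<'E'
from meas import *
im=cv2.imread('pics/w7.png'); print(darkblob(im,220,290,160,225))
im=snapshot('top');cv2.imwrite('pics/t8raw.png',im);print(darkblob(im,310,330,178,196,70))
ims=snapshot('scene');cv2.imwrite('pics/s8raw.png',ims)
cv2.imwrite('pics/t8.png',cv2.resize(im[155:225,280:345],None,fx=8,fy=8,interpolation=cv2.INTER_CUBIC))
cv2.imwrite('pics/w8.png',cv2.resize(cv2.imread('pics/w7.png')[160:310,170:370],None,fx=4,fy=4,interpolation=cv2.INTER_CUBIC))
im0=cv2.imread('pics/top0.png');print(darkblob(im0,310,330,175,196,70))
im0=cv2.imread('pics/w5.png');print(darkblob(im0,230,300,170,225))
E
```

```text
[(array([251.76779847, 189.19386637]), np.int32(913))]
[(array([320.26086957, 187.04347826]), np.int32(46))]
[(array([316.16666667, 182.42592593]), np.int32(54))]
[(array([259.89855072, 196.36120401]), np.int32(897))]
```

View pics/t8.png

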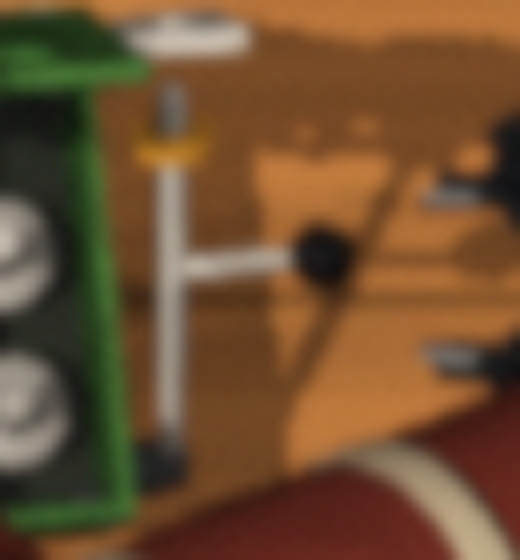

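View pics/w8.png

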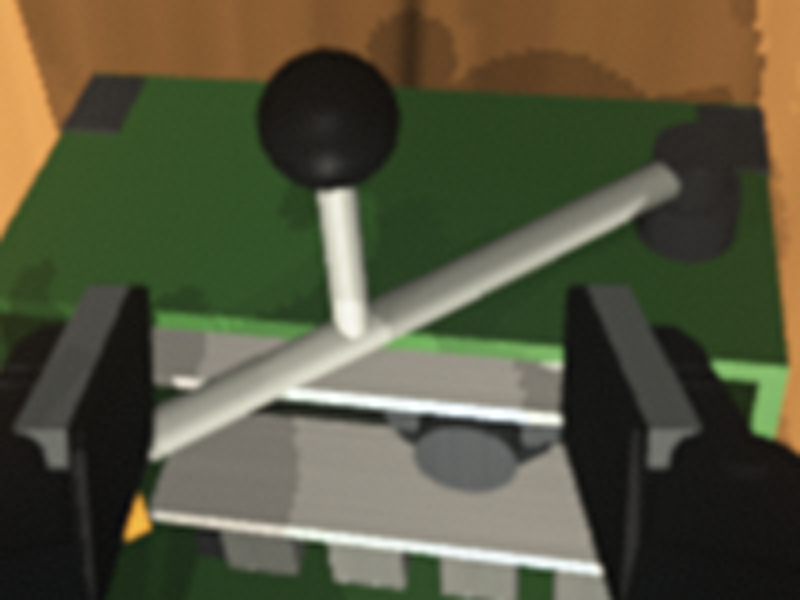

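Combined fits give the rod at about 0.715 rad, so the ball did slip along the pads. I'll regrasp deeper with a firmer grip and servo with the top camera while holding. The target is the ball pixel predicted for 0.785 rad, corrected for each camera's bias.

```bash
python3 - <<'E'
from meas import *
r=ori(.4,.2,True); ap=r.as_matrix()[:,0]; d=.005*ap
ct=camera_info('top')
print('bias',np.array([316.17,182.43])-proj(ct,toW(p,rodpt(p[3],.1,.062)))[0])
arm.line_to(tcp(rodpt(.715,.1,.062),r)+d,velocity=.12,ori=r.as_quat())
print(arm.read_ft_force().round(1))
arm.move_gripper(0,80);print(arm.read_opening(),arm.read_ft_force().round(1))
for t in (.74,.77,.80):
    arm.line_to(tcp(rodpt(t,.1,.062),r)+d,velocity=.04);arm.pause(.1)
    print(t,(arm.read_tool_pos()-tcp(rodpt(t,.1,.062),r)-d).round(4),arm.read_ft_force().round(1))
arm.pause(.1)
im=snapshot('top');cv2.imwrite('pics/t9raw.png',im)
cv2.imwrite('pics/t9.png',cv2.resize(im[155:225,280:345],None,fx=8,fy=8,interpolation=cv2.INTER_CUBIC))
print(arm.read_time())
E
```

```text
bias [ 0.00456522 -0.38169777]
[ 0.3 -0.6 -0. ]
0.28892354274008225 [-0.5 -1.7  2.7]
0.74 [ 0.0007 -0.0007  0.0001] [ 3.9 -3.8 -1.1]
0.77 [ 0.0013 -0.0006 -0.0004] [ 5.5 -3.5 -4.4]
0.8 [ 0.0021 -0.0004 -0.0012] [ 5.9 -3.9 -9.9]
21.7667
```

View pics/t9.png

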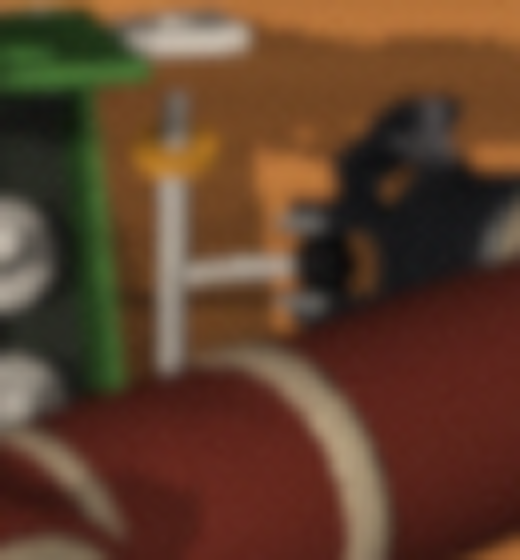

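The tip moved from row 83 to row 92 in the crop, so the rod is now at about 0.75. I'll nudge it further.

```bash
python3 - <<'E'
from meas import *
r=ori(.4,.2,True); ap=r.as_matrix()[:,0]; d=.005*ap
for t in (.82,.84):
    arm.line_to(tcp(rodpt(t,.1,.062),r)+d,velocity=.04);arm.pause(.1)
    print(t,(arm.read_tool_pos()-tcp(rodpt(t,.1,.062),r)-d).round(4),arm.read_ft_force().round(1))
arm.move_gripper(.6,40)
arm.line_to(arm.read_tool_pos()-.10*ap,velocity=.15)
tp=arm.read_tool_pos();tr=Rn.from_quat(arm.read_eef_rot()).as_matrix()
im=snapshot('wrist');c=camera_info('wrist');M=np.array(c['T_tool_cam'])
b=[x for x in darkblob(im,220,300,150,225) if 600<x[1]<1300];print('wrist',b)
it=snapshot('top');bt=darkblob(it,310,330,178,196,70);print('top',bt)
for th in (.72,.75,.785,.82,.85):
    W=toW(p,rodpt(th,.1,.062))[0];t=tr.T@(W-tp); q=np.linalg.inv(M)@np.r_[t,1]
    ct=camera_info('top')
    print(th,np.round((c['fx']*q[0]/q[2]+c['cx']-.2,c['fy']*q[1]/q[2]+c['cy']+1.1),1),proj(ct,W)[0].round(1)-[0,.4],'tip',proj(ct,toW(p,rodpt(th,.185)))[0].round(1))
cv2.imwrite('pics/t10.png',cv2.resize(it[155:225,280:345],None,fx=8,fy=8,interpolation=cv2.INTER_CUBIC))
cv2.imwrite('pics/w10.png',im)
print(arm.read_time())
E
```

```text
0.82 [ 0.0001 -0.0005  0.0019] [ 2.4 -1.   7.4]
0.84 [ 0.0004 -0.0005  0.0017] [ 2.7 -1.9  8.4]
wrist [(array([257.12183236, 196.34015595]), np.int32(1026))]
top [(array([320.87179487, 188.92307692]), np.int32(39))]
0.72 [249.3 190.4] [319.9 186.5] tip [301.1 165.6]
0.75 [251.3 192.4] [320.1 187. ] tip [301.4 166.4]
0.785 [253.8 194.7] [320.3 187.6] tip [301.7 167.5]
0.82 [256.5 197. ] [320.5 188.2] tip [302.  168.6]
0.85 [258.9 198.9] [320.7 188.8] tip [302.3 169.7]
23.75
```

View pics/t10.png

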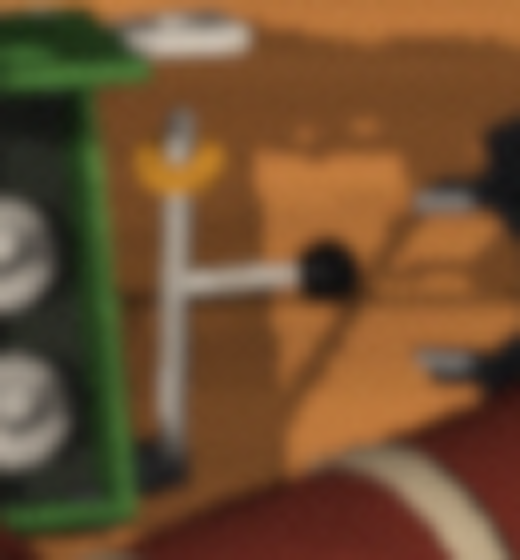

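View pics/w10.png

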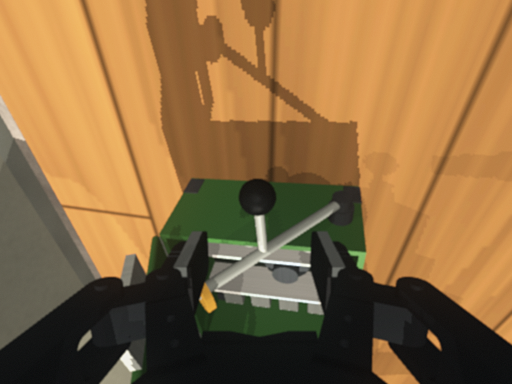

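The wrist fit gives about 0.815 and the top fit about 0.82 (stick-slip overshoot). That is inside the window but near its edge, so I'll bring it back 0.03 rad by pushing on the ball with shut fingertips, using contact detection and then a relative move.

```bash
python3 - <<'E'
from meas import *
r=ori(.4,.2,True); ap=r.as_matrix()[:,0]
arm.move_gripper(0,40)
C=toW(p,rodpt(.815,.1,.062))[0]-ap*.087
arm.line_to(C-ap*.006,velocity=.12,ori=r.as_quat());arm.pause(.2)
f0=np.mean([arm.read_ft_force() for _ in range(3)],0);print('f0',f0.round(2))
hit=None
for k in range(1,40):
    arm.line_to(C+ap*(-.006+.0005*k),velocity=.03)
    f=-(arm.read_ft_force()-f0)@ap; s=(arm.read_tool_pos()-C)@ap
    print(k,round(f,2),round(s*1000,2),end=' | ')
    if hit is None and f>1.5: hit=s-.0003
    if hit is not None and s-hit>.0023: break
    if hit is None and s>.008: print('nohit');break
arm.line_to(arm.read_tool_pos()-.067*ap,velocity=.15)
arm.move_gripper(.6)
arm.movep(tcp(rodpt(.805,.1,.062),r)-.10*ap,r.as_quat())
tp=arm.read_tool_pos();tr=Rn.from_quat(arm.read_eef_rot()).as_matrix()
im=snapshot('wrist');c=camera_info('wrist');M=np.array(c['T_tool_cam'])
b=[x for x in darkblob(im,220,300,150,225) if 600<x[1]<1300];print('wrist',b)
it=snapshot('top');bt=darkblob(it,310,330,178,196,70);print('top',bt)
for th in (.72,.75,.785,.82,.85):
    W=toW(p,rodpt(th,.1,.062))[0];t=tr.T@(W-tp); q=np.linalg.inv(M)@np.r_[t,1]
    print(th,np.round((c['fx']*q[0]/q[2]+c['cx']-.2,c['fy']*q[1]/q[2]+c['cy']+1.1),1))
cv2.imwrite('pics/t11.png',cv2.resize(it[155:225,280:345],None,fx=8,fy=8,interpolation=cv2.INTER_CUBIC))
print(arm.read_time())
E
```

```text
f0 [-0.82 -0.32 -0.36]
1 0.18 -5.74 | 2 0.24 -4.95 | 3 0.58 -4.4 | 4 -0.21 -3.94 | 5 0.63 -3.47 | 6 0.39 -2.96 | 7 -0.12 -2.43 | 8 -0.16 -1.94 | 9 0.61 -1.44 | 10 -0.01 -0.93 | 11 -0.16 -0.57 | 12 1.69 -0.27 | 13 2.74 0.09 | 14 4.0 0.5 | 15 4.42 0.84 | 16 5.51 1.22 | 17 6.54 1.54 | 18 5.0 2.02 | wrist [(array([258.42088935, 195.44157187]), np.int32(967))]
top [(array([320.825, 188.3  ]), np.int32(40))]
0.72 [253.1 191.6]
0.75 [255.1 193.6]
0.785 [257.6 195.8]
0.82 [260.3 198.1]
0.85 [262.7 199.9]
31.1
```

View pics/t11.png

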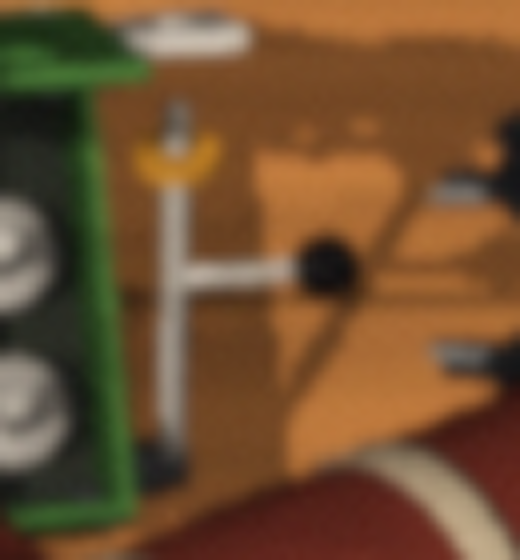

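Contact came where 0.815 predicted it, and the wrist fit now gives 0.787 rad. I'll go back to the handle.

```bash
python3 - <<'E'
from meas import *
r2=ori(.4,.2,True);r=ori()
P=np.array([.6225,.0055,.3935])
arm.movep([.48,-.2,.40],r2.as_quat())
arm.move_gripper(.5,60)
arm.movep(P+[-.03,0,.10],r.as_quat())
arm.line_to(P+[0,0,.07],velocity=.2)
cv2.imwrite('pics/w12.png',snapshot('wrist'))
cv2.imwrite('pics/s12.png',cv2.resize(snapshot('scene')[60:260,130:340],None,fx=3,fy=3,interpolation=cv2.INTER_CUBIC))
print(arm.read_time(),arm.read_tool_pos(),np.round(arm.read_joint_positions(),2))
E
```

```text
34.1083 [0.62222302 0.00557726 0.4640885 ] [ 0.26  0.52 -0.57  1.21  0.27  1.48 -0.19]
```

View pics/w12.png

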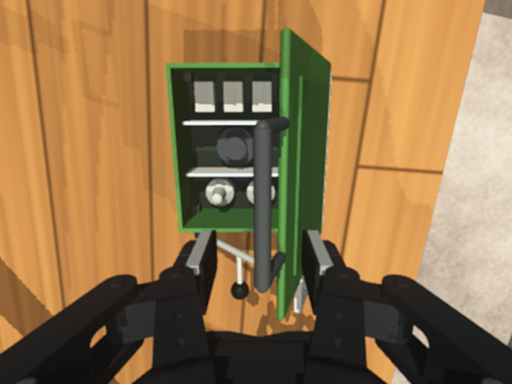

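View pics/s12.png

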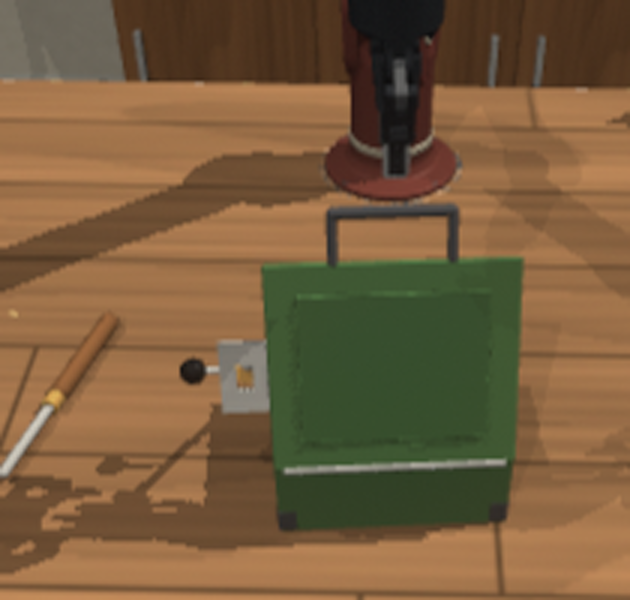

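The bar (column 262, rows 122–290) is between the jaws. I'll descend, grip at 60 N and lower to 0.95 rad, then look.

```bash
python3 - <<'E'
from meas import *
r=ori()
P=np.array([.6225,.0055,.3935])
arm.line_to(P,velocity=.12,ori=r.as_quat())
arm.move_gripper(0,60);print(arm.read_opening(),arm.read_ft_force().round(1),(arm.read_tool_pos()-tcp(lidpt(1.21,.255,0,.004),r)).round(4))
lid_arc(arm,r,1.21,.95,4,v=.06)
print((arm.read_tool_pos()-tcp(lidpt(.95,.255,0,.004),r)).round(4))
cv2.imwrite('pics/s13.png',cv2.resize(snapshot('scene')[60:260,130:340],None,fx=3,fy=3,interpolation=cv2.INTER_CUBIC))
E
```

```text
0.11870386269958302 [-0.4 -0.5  3.6] [0.0009 0.0003 0.0006]
1.145 [-1.9  0.6  0.9] 0.112 35.67
1.08 [-2.3 -0.1 -0.5] 0.117 36.09
1.015 [-2.3 -0.1  0.5] 0.118 36.52
0.95 [-2.5  0.2  3. ] 0.117 36.94
[-0.0001  0.0001  0.0001]
```

View pics/s13.png

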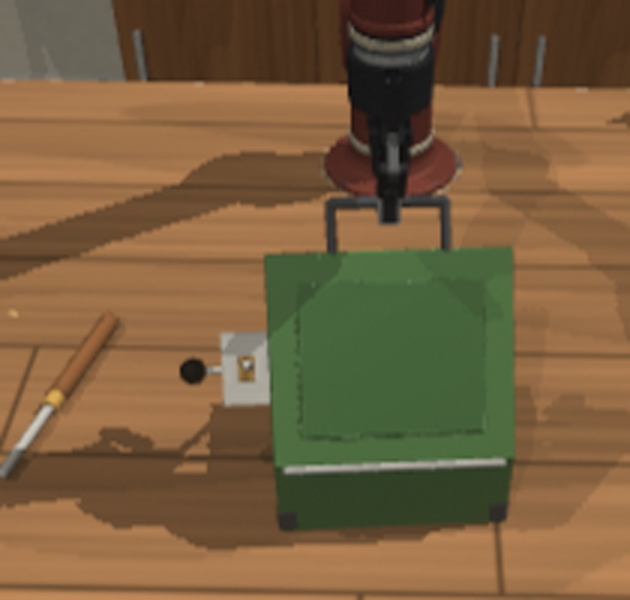

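The tip shows as a light dot in the middle of the hole at (247,367). I'll lower gently to the collar in small steps, watching force.

```bash
python3 - <<'E'
from meas import *
r=ori()
lid_arc(arm,r,.95,.83,4,v=.05)
a=.83
while a>.755:
    a-=.01
    arm.line_to(tcp(lidpt(a,.255,0,.004),r),velocity=.04)
    f=arm.read_ft_force();e=arm.read_tool_pos()-tcp(lidpt(a,.255,0,.004),r)
    print(round(a,3),f.round(1),(e*1000).round(1),round(arm.read_time(),2))
    if np.linalg.norm(f)>15: break
cv2.imwrite('pics/s14.png',cv2.resize(snapshot('scene')[60:260,130:340],None,fx=3,fy=3,interpolation=cv2.INTER_CUBIC))
E
```

```text
0.92 [-1.7  0.9 -0.1] 0.12 37.29
0.89 [-0.9  1.2 -0.8] 0.12 37.59
0.86 [-1.5  0.5 -0.7] 0.115 37.89
0.83 [ 2.2  2.2 -4.4] 0.115 38.19
0.82 [ 3.2  2.3 -5.7] [ 0.   0.  -0.5] 38.44
0.81 [ 4.7  2.9 -5.2] [ 0.5  0.1 -0. ] 38.69
0.8 [ 4.3  1.8 -6. ] [0.5 0.  0.1] 38.94
0.79 [ 4.2  2.5 -5.3] [0.6 0.1 0.1] 39.19
0.78 [ 4.5  1.4 -4.7] [0.6 0.1 0.2] 39.44
0.77 [ 5.1  2.  -0.9] [1.7 0.2 1.5] 39.69
0.76 [5.6 1.6 3.3] [3.1 0.3 3.1] 39.94
0.75 [6.8 1.7 8.5] [4.4 0.5 4.7] 40.19
```

View pics/s14.png

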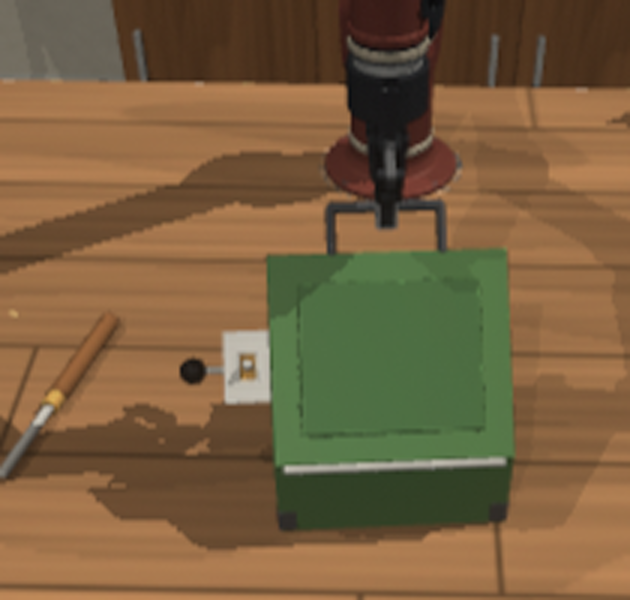

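The TCP stopped following at about 0.78 rad, so the lid is on the collar. The tip and its shadow show through the hole at (247,367). I'll ease the pre-load, release and retreat upward.

```bash
python3 - <<'E'
from meas import *
r=ori()
arm.line_to(tcp(lidpt(.772,.255,0,.004),r),velocity=.03)
print(arm.read_ft_force().round(1))
cv2.imwrite('pics/x.png',snapshot('scene'))
arm.move_gripper(.45,30);print(arm.read_ft_force().round(1),arm.read_opening())
t=arm.read_tool_pos();arm.line_to(t+[0,0,.10],velocity=.12)
arm.line_to(t+[-.08,0,.14],velocity=.2)
arm.pause(.3)
print(arm.read_ft_force().round(1),arm.read_time())
im=snapshot('scene');cv2.imwrite('pics/s15.png',cv2.resize(im[60:260,130:340],None,fx=3,fy=3,interpolation=cv2.INTER_CUBIC))
cv2.imwrite('pics/s15b.png',cv2.resize(im[155:205,180:240],None,fx=10,fy=10,interpolation=cv2.INTER_CUBIC))
cv2.imwrite('pics/w15.png',snapshot('wrist'))
cs=camera_info('scene')
for a in (.7,.74,.785,.83,.87): print(a,((proj(cs,toW(p,np.array([lidpt(a,.255,0,.004),lidpt(a,.1,-.142,.008)])))-[130,60])*3).round(1).tolist())
print('tip',((proj(cs,toW(p,rodpt(.785,.186)))-[180,155])*10).round(0))
E
```

```text
[ 4.9  2.1 -2. ]
[0.3 0.5 0.5] 0.45005422059137223
[-0.6 -0.8 -0.4] 42.8917
0.7 [[382.5, 208.5], [246.0, 364.5]]
0.74 [[383.0, 206.1], [245.7, 364.4]]
0.785 [[383.5, 203.8], [245.4, 364.4]]
0.83 [[384.1, 202.0], [245.0, 364.7]]
0.87 [[384.7, 200.8], [244.7, 365.1]]
tip [[314. 261.]]
```

View pics/s15.png

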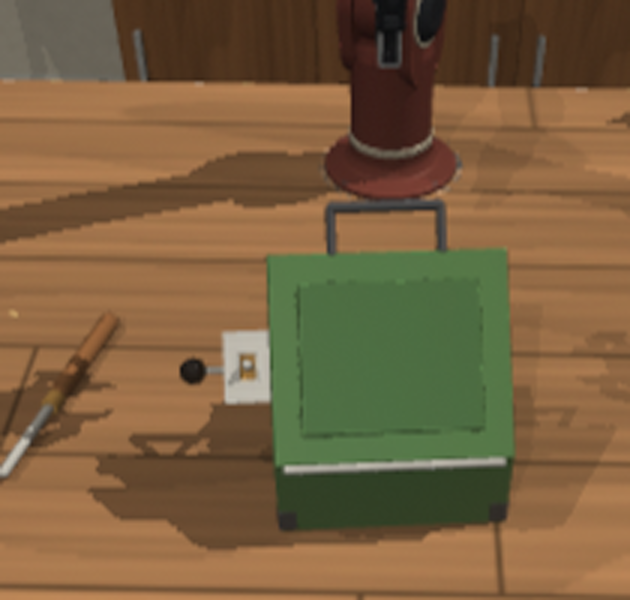

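View pics/s15b.png

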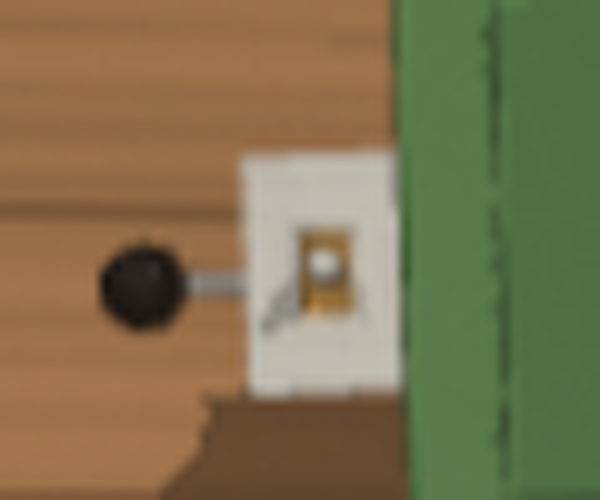

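View pics/w15.png

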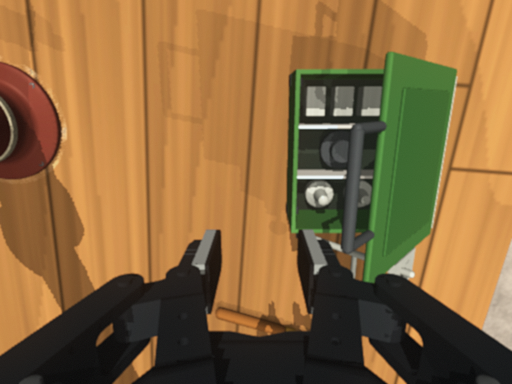

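The lid rests on the collar: the bar sits at row 205, which is about 0.76 rad. The tip stands in the slot at (325,265) with brass beneath it. The gripper is clear of everything.

```bash
python3 - <<'E'
from station import arm,ticket
print(arm.read_time(),ticket.finish_job())
E
```

```text
the job is handed in; nothing more can be done
42.9917 None
```

I opened the lid to about 1.2 rad, where it stayed up by itself, and swung the prop rod up by its ball. Then I lowered the lid in small steps onto the rod's collar, let go, backed off and handed in at 43.0 s.

**Rod angle:** this took three tries. The ball slipped in the pads on the first swing, leaving the rod at about 0.715 rad, and my correction overshot to about 0.815 rad. A fingertip push then set it to about 0.787 rad by the wrist camera.

**Last checks:**
- **Lid:** the arm stopped following at about 0.78 rad, which is where I take the lid to have met the collar. After release the camera put the lid at about 0.76 rad, coarse but inside the 0.72–0.85 rad band.
- **Rod tip:** it shows through the slot, slightly off its middle, with the brass collar right behind it.
- **Robot:** wrist force was under 1.1 N with the gripper clear of everything.
- **Loose objects:** the arm never went near the blank or the faceplate. The gouge looked unmoved, but I did not measure any of the three.
- **Disagreement:** the top and wrist cameras differed by about 0.03 rad on the rod angle. I trusted the wrist camera because the fingertip contact point matched it.

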